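Snap the dust cap onto the hub and hold it home

ROBOT

A 6-joint arm with a two-finger parallel gripper is mounted at the origin on a cart in front of the work surface, level with it; the furniture and walls round the work are solid. World frame = base frame: x ahead of the robot, y to its left, z up, the work surface at z = 0. Lengths are in m, angles in rad, forces in N, time in s.
With the tool pointing down it reaches from about 0.35 to 0.875 m from the base axis. Payload 4.2 kg.
Tool frame: the origin (TCP) lies midway between the tips of the shut fingers; the grasp point (between the pads) lies 19 mm behind it; z points along the fingers, y is the line along which they close (so a half turn about z gives the same grasp; the last joint's range is limited). The gripper opens to 87 mm and grips with 3 to 60 N. Pads are 19 mm wide; open, the fingers measure 117 mm over their backs; the gripper's body (75 mm by 190 mm) begins 51 mm behind the grasp point.
Start: joints at [-1.029, 0.385, 0.008, 0, -1.194, -0.259], TCP at [0.174, -0.6, 0.223] pointing down, gripper open.
Joint ranges: [-3.14, 3.14], [-1.21, 2.06], [-1.07, 1.41], [-3.16, 2.05], [-2.99, -0.16], [-3.1, 3.1]. Speed limits (rad/s): [2.79, 2.79, 3.14, 3.14, 3.14, 3.14].

INTERFACE

Orientations are given as a rotation vector (axis times angle).
In Python, from workcell import env gives the robot as it stands. The module is installed in compiled form; this text tells all that it offers. Calls block until the motion is done:
- env.move_ptp(position, orientation): joint-space move of the TCP to a pose.
- env.line_to(position, ori=None, feed=0.15, until_force=None): straight line of the TCP; ori=None keeps the orientation; feed is the mean speed in m/s. With until_force (N) it stops when the force on the tool has changed by that much, and returns True; else False.
- env.move_j(angles): joint-space move.
- env.gripper_to(opening, strength=None): finger opening in m; strength is the grip in N (None keeps the last); returns when the fingers have stopped.
- env.dwell(seconds).
- env.solve_ik(position, orientation): joint angles nearest the present ones, or None.
- env.read_camera(name): name is "scene" or "top"; returns (picture, depth): 400x640x3 uint8, blue, green, red; 400x640 float32, m along the optical axis (not along the pixel's ray), 0 where there is no reading.
- env.get_calibration(name): a dict with "K" (3x3 intrinsics, pixels), "dist_coeffs" ([k1, k2, p1, p2, k3] as OpenCV has them; the pictures are not rectified), "world_from_camera" (4x4, takes a point from camera to world coordinates). Camera axes: x right, y up, looking along -z (the intrinsics and any distortion apply to the point x, -y, -z); pixel columns grow to the right and rows downward; lengths in m; the calibration is good to about 2 mm. A picture is of the moment at which its call begins. get_calibration takes no time and is no camera call.
A pose or a line that the arm cannot do raises env.Unreachable and nothing moves.
- env.close_job(): hands the job in; it is judged then, once.
Readings, each from a call of its own:
- env.current_t(): time.
- env.current_joint_positions(): joint angles.
- env.current_qd(): joint speeds.
- env.current_joint_torque(): joint torques, N m.
- env.current_tcp_pos(): TCP position.
- env.current_tcp_rot(): TCP orientation.
- env.current_ft_force(): force on the tool from outside, world axes, zero at the start.
- env.current_torque(): the same for the moment, N m.
- env.current_finger_gap(): finger opening in m.
- env.current_grip_force(): force on a finger pad.
Only numpy, scipy, OpenCV 4.12 (cv2) and the standard library are available. Lean on these libraries where they do the work, as an engineer would, in place of code of your own. Each camera call takes 0.05 s, during which the arm holds its last target. There are 200 camera calls.

TASK

Pick up the orange snap cap and set it mouth down over the steel hub stud on the blue stand, lowering it until you feel it bear on the spring catches. Then press it straight down through the click, keep pressing until it is fully home on the flange, and finish like that: fingers still on the cap, still pressing it down firmly, with about 10 N. Leave the piston, the bearing and the brake pad where they are.

Things in the scene. Friction and masses are not known exactly. Their poses are not given: they have to be found in the camera images.
- cap_centre (a point): Centre, half-way up, of the loose orange snap cap (body snap_cap): ribbed round plastic cup 44 mm in diameter, 56 mm tall, 48 to 84 g, flat closed top with a black disc, standing on its open mouth; its z is up, yaw is of no matter. Top 28 mm above this point, mouth 28 mm below. Grip it on its sides.
- cap_mouth (a point): Centre of the cap's open mouth, in the plane of its lower edge, 28 mm below cap_centre; z up through the cap. Inside, the cavity is 28 mm deep and 37 mm wide; at the mouth an inner lip, 4 mm thick with a 30 mm bore, has to pass the catches on the stud.
- hub_stand: Blue stand fixed to the worktop; origin at the centre of its underside, z up. 90 x 90 x 14 mm base, round post 36 mm wide, on top a steel flange 48 mm wide with its upper face 80 mm above the worktop. From it rises a steel stud 26 mm wide, 24 mm tall, tapered at the end to 20 mm, with three domed brass spring catches 4.5 mm proud of its side.
- hub_seat (a point): Centre of the flange's upper face, on the hub axis, 80 mm above the worktop; z up. The cap's mouth comes to rest here, on a hard stop. The lip meets the catches with the mouth about 19 mm above; the push needed rises to about 10 N near 15 mm and dies away by 9 mm, then the catches pull the cap down (the click) to about 2 mm.
- piston: Bystander: alloy piston standing on its skirt, 60 mm in diameter, 54 mm tall; origin at the centre of its underside.
- bearing: Bystander: steel ball bearing lying flat, 47 mm in diameter, 14 mm tall; origin at the centre of its underside.
- brake_pad: Bystander: dark brake pad lying flat, 42 x 84 x 12 mm; origin at the centre of its underside.
There are look-alikes about, which are no part of the job. Several things look just like the part that bears cap_centre: the one meant starts nearest to the robot's base.

How it is judged:
By the outcome, as a careful person would: the job done as asked, in the order asked, and still so for the second after the job is handed in, while the arm keeps its last pose, push and grip.
It also fails if it takes over 34 s, if anything falls off the work surface, if the arm or the gripper's body presses on something with over 40 N, if the wrist force passes 120 N, or if a joint passes its speed limit or range.

## Working session

There is one attempt and no reset: what is moved stays moved. The work goes in short steps, each a Python script; the robot and the scene stay as the last script left them, time stands still between calls to the robot, and variables do not carry over. Pictures are saved under pics/ and viewed, at most 10 in all, crops included, and the job is handed in when it is done.

```bash
mkdir -p pics
cat > h.py <<'E'
import numpy as np, cv2
from workcell import env
def ray(cal,uv):
    K=np.array(cal["K"],float);d=np.array(cal["dist_coeffs"],float);T=np.array(cal["world_from_camera"])
    n=cv2.undistortPoints(np.array(uv,float).reshape(-1,1,2),K,d).reshape(-1,2)
    r=np.c_[n[:,0],-n[:,1],-np.ones(len(n))]@T[:3,:3].T
    return T[:3,3],r
def onplane(cal,uv,z):
    o,r=ray(cal,uv); return o+r*((z-o[2])/r[:,2])[:,None]
def cloud(cal,depth):
    v,u=np.mgrid[:depth.shape[0],:depth.shape[1]]
    o,r=ray(cal,np.c_[u.ravel(),v.ravel()])
    return (o+r*depth.ravel()[:,None]).reshape(*depth.shape,3)
E
python3 - <<'E'
from h import *
for n in("scene","top"):
    p,d=env.read_camera(n);c=env.get_calibration(n)
    cv2.imwrite(f"pics/{n}0.png",p);np.savez(f"{n}0.npz",p=p,d=d)
    print(n,np.round(c["world_from_camera"],3).tolist(),c["dist_coeffs"],(d>0).mean())
print(env.current_t(),env.current_tcp_rot())
E
```

```text
scene [[-0.8, 0.423, -0.426, -0.026], [-0.6, -0.54, 0.591, 0.707], [0.02, 0.728, 0.686, 0.903], [0.0, 0.0, 0.0, 1.0]] [-0.12357426  0.          0.          0.          0.        ] 0.99606640625
top [[0.014, 0.986, -0.168, 0.248], [-1.0, 0.014, -0.002, -0.024], [0.001, 0.168, 0.986, 1.261], [0.0, 0.0, 0.0, 1.0]] [-0.07792686  0.          0.          0.          0.        ] 0.99595703125
0.1 [ 4.42439212e-01 -3.10991731e+00 -2.99231997e-03]
```

View pics/scene0.png

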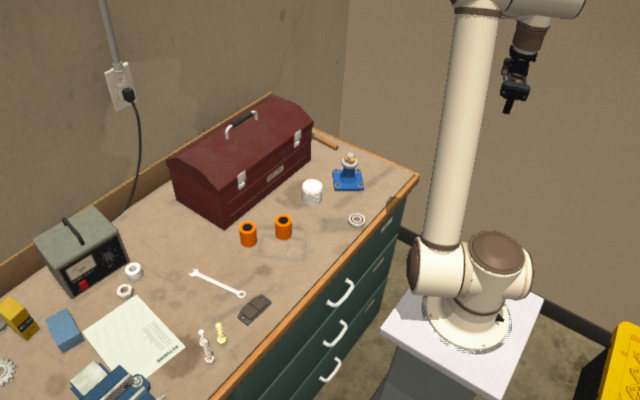

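View pics/top0.png

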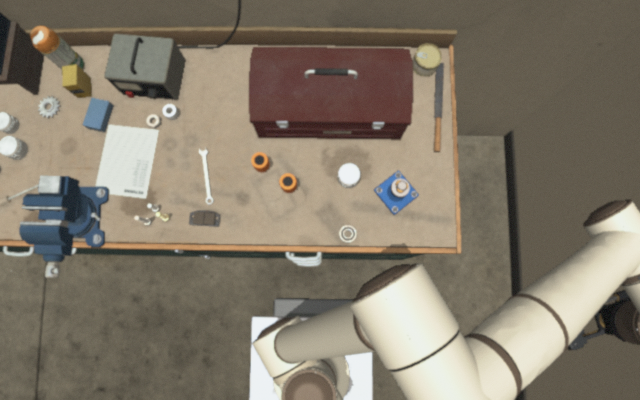

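The scene view shows two orange caps at (248,234) and (283,227), with the stand at (348,172). In the top view the caps are at (260,161) and (288,182), the stand at (397,190), the piston at (348,174) and the bearing at (348,233). The orange bottle at top-left (45,38) is not a cap. The cap at top-view (288,182) looks nearest the base, so I'll measure both and check with a crop.

Run:
```python
from h import *
for n in("scene","top"):
    f=np.load(f"{n}0.npz");p,d=f["p"],f["d"];c=env.get_calibration(n);P=cloud(c,d)
    hsv=cv2.cvtColor(p,cv2.COLOR_BGR2HSV)
    m=((hsv[...,0]>5)&(hsv[...,0]<16)&(hsv[...,1]>200)&(hsv[...,2]>120)).astype(np.uint8)
    m=cv2.morphologyEx(m,cv2.MORPH_CLOSE,np.ones((3,3)))
    k,l,s,ce=cv2.connectedComponentsWithStats(m)
    for i in range(1,k):
        if s[i,4]<60: continue
        x,y,w,h=s[i,:4]; sl=np.s_[y-2:y+h+2,x-2:x+w+2]; q=P[sl].reshape(-1,3); z=q[:,2]
        t=q[(z>.052)&(z<.06)]
        if len(t)<5: print(n,i,ce[i],'zmax',z.max()); continue
        # black disc centroid ray at z=.056
        g=hsv[sl][...,2]<70; vv,uu=np.nonzero(g&(P[sl][...,2]>.05))
        bd=onplane(c,[[uu.mean()+x-2,vv.mean()+y-2]],.056)[0] if len(uu) else None
        print(n,s[i],ce[i].round(1),'top mid',((t.min(0)+t.max(0))/2).round(4),t.mean(0).round(4),'ext',np.ptp(t,0).round(3),'disc',bd,'R',np.hypot(*t.mean(0)[:2]).round(3))
    # stand
    b=((hsv[...,0]>100)&(hsv[...,0]<125)&(hsv[...,1]>150)&(hsv[...,2]>60))
    x0=P[...,0];y0=P[...,1]; reg=(x0>.4)&(x0<.75)&(y0<-.15)&(y0>-.42)
    b&=reg; pb=P[b]; pb=pb[(pb[:,2]>.008)&(pb[:,2]<.02)]
    r=cv2.minAreaRect(pb[:,:2].astype(np.float32)); print(n,'base',r)
    for lo,hi in((.074,.086),(.099,.108)):
        w=reg&(P[...,2]>lo)&(P[...,2]<hi);q=P[w];vv,uu=np.nonzero(w)
        print(n,lo,len(q),((q.min(0)+q.max(0))/2).round(4),np.ptp(q,0).round(3),onplane(c,[[uu.mean(),vv.mean()]],(lo+hi)/2).round(4),cv2.minEnclosingCircle(q[:,:2].astype(np.float32)))
    if n=="top":
        pp=P[(P[...,2]>.05)&(P[...,2]<.058)&(x0<.7)&(y0<-.05)&(y0>-.25)]; print('piston',pp.mean(0))
        tb=P[(P[...,2]>.08)&(P[...,2]<.4)&(x0>.5)&(y0>-.3)&(y0<.3)]; print('box',np.percentile(tb,[1,99],axis=0).round(3))
t=cv2.imread("pics/top0.png");a=t[140:215,240:320];b=t[165:220,370:425]
s=cv2.imread("pics/scene0.png");e=s[140:200,320:380];f=s[205:260,230:310]
R=lambda i:cv2.resize(i,(400,300),interpolation=cv2.INTER_CUBIC)
cv2.imwrite("pics/crop1.png",np.vstack([np.hstack([R(a),R(b)]),np.hstack([R(f),R(e)])]))
```

```text
scene [275 215  16  25 259] [283.  229.1] top mid [0.5054 0.0714 0.0559] [0.5048 0.072  0.0557] ext [0.043 0.045 0.008] disc [0.50419715 0.07207031 0.056     ] R 0.51
scene [240 222  16  25 270] [248.1 236. ] top mid [0.5636 0.1484 0.0557] [0.5617 0.1491 0.0555] ext [0.045 0.045 0.007] disc [0.561273   0.14924234 0.056     ] R 0.581
scene base ((0.4861578941345215, -0.2179562747478485), (0.08558100461959839, 0.08819019794464111), 37.356353759765625)
scene 0.074 132 [ 0.5529 -0.1967  0.0799] [0.181 0.092 0.012] [[ 0.5335 -0.2054  0.08  ]] ((0.5558311343193054, -0.1952958106994629), 0.09691992402076721)
scene 0.099 65 [ 0.5606 -0.1954  0.1032] [0.164 0.086 0.008] [[ 0.5704 -0.2077  0.1035]] ((0.5635616779327393, -0.19903354346752167), 0.0883152186870575)
top base ((0.4726536273956299, -0.2082042098045349), (0.06693652272224426, 0.029500210657715797), 36.931785583496094)
top 0.074 183 [ 0.5537 -0.2008  0.08  ] [0.177 0.098 0.012] [[ 0.5136 -0.2197  0.08  ]] ((0.5546573400497437, -0.19702723622322083), 0.0960751622915268)
top 0.099 110 [ 0.5576 -0.1998  0.1033] [0.168 0.08  0.008] [[ 0.5287 -0.2189  0.1035]] ((0.559617280960083, -0.20117810368537903), 0.08823792636394501)
piston [ 0.54852107 -0.10579162  0.05281026]
box [[ 0.636 -0.284  0.081]
 [ 0.943  0.281  0.222]]
```

View pics/crop1.png

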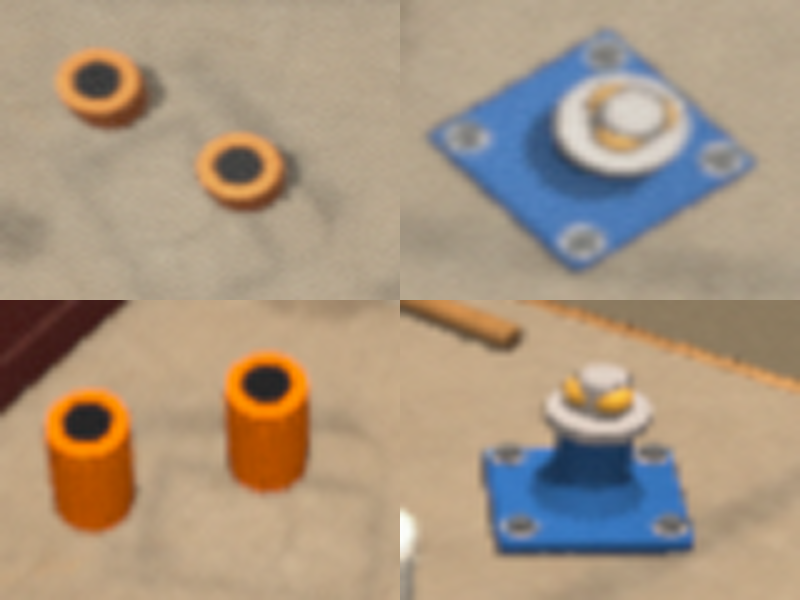

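The crop confirms two identical caps with black discs. The one at top (288,182) / scene (283,227), at (0.505, 0.072) with R = 0.51 m, is nearer the base than the other (R = 0.58 m), so it is the one meant. Next I'll refine the cap position from the top view and fix the hub axis.

Run:
```python
from h import *
for n in("scene","top"):
    f=np.load(f"{n}0.npz");p,d=f["p"],f["d"];c=env.get_calibration(n);P=cloud(c,d)
    near=lambda x,y,r:np.hypot(P[...,0]-x,P[...,1]-y)<r
    def rep(name,w,z):
        q=P[w];vv,uu=np.nonzero(w);(a,b),r=cv2.minEnclosingCircle(q[:,:2].astype(np.float32))
        print(n,name,len(q),'mid',((q.min(0)+q.max(0))/2).round(4),'mean',q.mean(0).round(4),'circ',round(a,4),round(b,4),round(r,4),'ray',onplane(c,[[uu.mean(),vv.mean()]],z)[0].round(4))
    rep('cap',near(.505,.072,.04)&(P[...,2]>.051),.056)
    rep('disc',near(.505,.072,.03)&(P[...,2]>.051)&(p.max(2)<90),.056)
    rep('flange',near(.486,-.218,.05)&(P[...,2]>.074)&(P[...,2]<.112),.08)
    rep('stud',near(.486,-.218,.03)&(P[...,2]>.1),.104)
    rep('flangeonly',near(.486,-.218,.05)&(P[...,2]>.076)&(P[...,2]<.084),.08)
    # blue base hole-filled contour
    hsv=cv2.cvtColor(p,cv2.COLOR_BGR2HSV)
    w=near(.486,-.218,.09)&(P[...,2]>.008)&(hsv[...,1]>90)&(hsv[...,0]>95)&(hsv[...,0]<125)
    cs,_=cv2.findContours(w.astype(np.uint8),cv2.RETR_EXTERNAL,cv2.CHAIN_APPROX_NONE);k=max(cs,key=cv2.contourArea).reshape(-1,2)
    print(n,'base',cv2.minAreaRect(onplane(c,k,.014)[:,:2].astype(np.float32)))
```

```text
scene cap 168 mid [0.506  0.0714 0.0562] mean [0.5046 0.0726 0.0554] circ 0.5055 0.0714 0.023 ray [0.5042 0.0731 0.056 ]
scene disc 38 mid [0.5031 0.0733 0.0568] mean [0.5042 0.0722 0.0563] circ 0.5035 0.0728 0.012 ray [0.5044 0.072  0.056 ]
scene flange 170 mid [ 0.4856 -0.2196  0.089 ] mean [ 0.4839 -0.2151  0.0865] circ 0.4853 -0.2194 0.0246 ray [ 0.488  -0.2225  0.08  ]
scene stud 25 mid [ 0.4873 -0.2203  0.102 ] mean [ 0.4879 -0.2211  0.1017] circ 0.489 -0.2204 0.011 ray [ 0.4864 -0.2184  0.104 ]
scene flangeonly 67 mid [ 0.4863 -0.2196  0.0796] mean [ 0.4827 -0.2141  0.0782] circ 0.4852 -0.219 0.0243 ray [ 0.4816 -0.2121  0.08  ]
scene base ((0.48721012473106384, -0.21961820125579834), (0.08727528154850006, 0.09920262545347214), 39.121192932128906)
top cap 202 mid [0.5055 0.0679 0.0564] mean [0.5053 0.0674 0.0551] circ 0.5055 0.0679 0.0221 ray [0.5051 0.0673 0.056 ]
top disc 44 mid [0.5051 0.0665 0.0553] mean [0.505  0.0667 0.0549] circ 0.5046 0.0667 0.0103 ray [0.5047 0.0666 0.056 ]
top flange 265 mid [ 0.4889 -0.2262  0.0908] mean [ 0.4865 -0.225   0.0886] circ 0.4893 -0.2264 0.0246 ray [ 0.4882 -0.2265  0.08  ]
top stud 73 mid [ 0.4877 -0.2263  0.1038] mean [ 0.4884 -0.2257  0.1032] circ 0.4877 -0.2242 0.0148 ray [ 0.4883 -0.2256  0.104 ]
top flangeonly 138 mid [ 0.4898 -0.2262  0.08  ] mean [ 0.4861 -0.2244  0.0795] circ 0.4893 -0.2264 0.0246 ray [ 0.486  -0.2244  0.08  ]
top base ((0.48664483428001404, -0.22545310854911804), (0.08633667230606079, 0.08542324602603912), 40.33229064941406)
```

Run:
```python
from h import *
o=[0,np.pi,0]
x,y=.5048,.0693
env.move_ptp([x,y,.17],o); print(env.current_t(),env.current_joint_positions())
env.gripper_to(.075)
hit=env.line_to([x,y,.011],until_force=6,feed=.1); print(hit,env.current_tcp_pos(),env.current_ft_force())
if not hit:
    env.gripper_to(.03,45); print(env.current_finger_gap(),env.current_grip_force(),env.current_ft_force())
    env.line_to([x,y,.16],feed=.15); print(env.current_finger_gap(),env.current_ft_force())
    for n in("scene","top"):
        p,d=env.read_camera(n);np.savez(f"{n}1.npz",p=p,d=d);cv2.imwrite(f"pics/{n}1.png",p)
print(env.current_t(),env.current_tcp_pos())
a,b=cv2.imread("pics/scene1.png"),cv2.imread("pics/top1.png")
R=lambda i:cv2.resize(i,(400,400))
cv2.imwrite("pics/crop2.png",np.hstack([R(a[130:270,210:350]),R(b[110:250,220:360])]))
```

```text
2.7417 [ 4.54362508e-01  2.36647819e-01 -3.49345890e-01  2.97695819e-05
 -9.84767427e-01 -2.02611490e+00]
False [0.50521086 0.06947362 0.01155338] [ 0.67810146 -0.06752341  0.3669974 ]
0.043533583615055625 45.00012991949916 [-0.79337135  0.2350261   0.86686562]
0.04373054998894449 [ 0.05368524  0.56329715 -1.03943249]
6.9333 [0.50415871 0.06905197 0.15888961]
```

View pics/crop2.png

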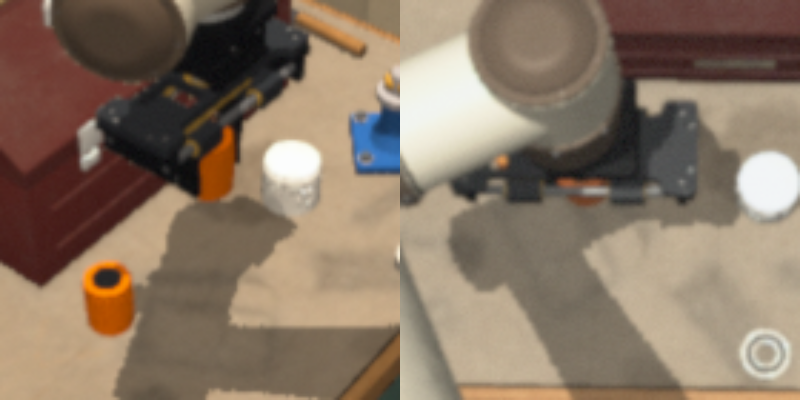

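The cap is held (gap 43.5 mm); the other cap still stands at crop (108,300). The gripper hides the cap's top from the top camera, so I'll carry it over to the hub and measure mouth against stud there.

Run:
```python
from h import *
x,y=.4878,-.2227
env.line_to([x,y,.165],feed=.2)
env.line_to([x,y,.13],feed=.1)
env.dwell(.2)
for n in("scene","top"):
    p,d=env.read_camera(n);np.savez(f"{n}2.npz",p=p,d=d);cv2.imwrite(f"pics/{n}2.png",p)
print(env.current_t(),env.current_tcp_pos(),env.current_tcp_rot(),env.current_ft_force(),env.current_joint_positions())
a,b=cv2.imread("pics/scene2.png"),cv2.imread("pics/top2.png")
R=lambda i:cv2.resize(i,(400,400),interpolation=cv2.INTER_CUBIC)
cv2.imwrite("pics/crop3.png",np.hstack([R(a[115:205,305:395]),R(b[145:235,350:440])]))
```

```text
9.35 [ 0.48811422 -0.22274696  0.13058619] [-8.13363568e-05  3.14044682e+00 -3.38006958e-04] [ 0.14509691  0.62281629 -1.54372222] [-1.25648420e-01  3.22683225e-01 -3.39403793e-01  8.87592638e-05
 -9.07545550e-01 -1.44515071e+00]
```

View pics/crop3.png

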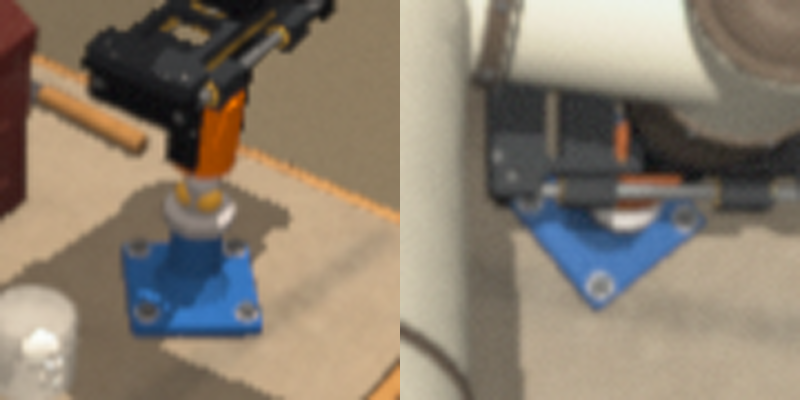

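Run:
```python
from h import *
from scipy.optimize import least_squares
c=env.get_calibration("scene");C=np.array(c["world_from_camera"])[:3,3]
def cap(i,x,y,zlo,zhi):
    f=np.load(f"scene{i}.npz");p,d=f["p"],f["d"];P=cloud(c,d)
    hsv=cv2.cvtColor(p,cv2.COLOR_BGR2HSV)
    m=(hsv[...,0]>4)&(hsv[...,0]<16)&(hsv[...,1]>190)&(np.hypot(P[...,0]-x,P[...,1]-y)<.04)&(P[...,2]>zlo)&(P[...,2]<zhi)
    q=P[m]
    r=least_squares(lambda t:np.hypot(q[:,0]-t[0],q[:,1]-t[1])-.022,[x,y],loss='soft_l1',f_scale=.001)
    # lateral right silhouette: signed lateral coordinate about camera, angle
    b=np.array([x,y])-C[:2];b/=np.hypot(*b);nrm=np.array([-b[1],b[0]])
    R=[];L=[]
    for v in np.unique(np.nonzero(m)[0]):
        uu=np.nonzero(m[v])[0]
        for S,u in((R,uu.max()+.5),(L,uu.min()-.5)):
            o,dr=ray(c,[[u,v]]);dd=dr[0,:2]/np.hypot(*dr[0,:2])
            S.append(np.cross(dd,np.array([x,y])-C[:2]))  # signed dist of (x,y) from ray plane
    print(i,len(q),'fit',r.x.round(4),'z',q[:,2].min().round(4),'R',np.median(R).round(4),'L',np.median(L).round(4),'dir',b.round(2))
cap(0,.5045,.072,.01,.045)
cap(2,.487,-.2195,.115,.17)
# flange edges same measure
f=np.load("scene0.npz");P=cloud(c,f["d"])
for z0,z1,rad,nm in((.074,.081,.03,'flange'),(.03,.068,.025,'post')):
    m=(np.hypot(P[...,0]-.487,P[...,1]+.2195)<rad)&(P[...,2]>z0)&(P[...,2]<z1)
    W=[]
    for v in np.unique(np.nonzero(m)[0]):
        uu=np.nonzero(m[v])[0];e=[]
        for u in(uu.max()+.5,uu.min()-.5):
            o,dr=ray(c,[[u,v]]);dd=dr[0,:2]/np.hypot(*dr[0,:2]);e.append(np.cross(dd,np.array([.487,-.2195])-C[:2]))
        W.append(e)
    print(nm,np.round(W,4).tolist())
```

```text
0 126 fit [0.5059 0.0703] z 0.0111 R 0.0203 L -0.0198 dir [ 0.64 -0.77]
2 119 fit [ 0.489  -0.2203] z 0.1213 R 0.0204 L -0.0038 dir [ 0.48 -0.87]
flange [[0.0177, -0.0204], [0.021, -0.023], [0.0243, -0.0228], [0.0246, -0.0225], [0.025, -0.0222], [0.0254, -0.0219], [0.0228, -0.0187], [0.0202, -0.0124], [0.0206, 0.0028]]
post [[-0.0121, -0.0181], [-0.0088, -0.0178], [0.0183, -0.0175], [0.0187, -0.0172], [0.019, -0.0169], [0.0194, -0.0166], [0.0168, -0.0163], [0.0171, -0.016], [0.0175, -0.0157], [0.0148, -0.0124], [0.0091, -0.0091]]<stdin>:17: DeprecationWarning: Arrays of 2-dimensional vectors are deprecated. Use arrays of 3-dimensional vectors instead. (deprecated in NumPy 2.0)
<stdin>:29: DeprecationWarning: Arrays of 2-dimensional vectors are deprecated. Use arrays of 3-dimensional vectors instead. (deprecated in NumPy 2.0)
```

The mouth is within about 1 mm of the hub axis; scene crop: cap's right edge x≈240, flange 165–235. I'll apply a small correction of (−0.7, −0.6) mm and lower until it bears on the catches.

Run:
```python
from h import *
x,y=.4871,-.2233
env.line_to([x,y,.13],feed=.05)
f0=env.current_ft_force()
hit=env.line_to([x,y,.104],feed=.03,until_force=3)
env.dwell(.15)
print(hit,env.current_t(),env.current_tcp_pos(),f0,env.current_ft_force(),env.current_torque(),env.current_finger_gap())
```

```text
True 10.4083 [ 0.48718849 -0.22368989  0.10961049] [ 0.29100084  0.19231877 -0.83882683] [ 1.59386861 -2.44864407  0.64483226] [-0.96860981 -0.50972955 -0.00820654] 0.04355701101874406
```

It bears at mouth ≈ 98 mm, where the catches are expected, with some sideways load (+1.3, −2.6 N). I'll nudge to relieve that, then feel further.

Run:
```python
from h import *
x,y=.4871,-.2233
z=env.current_tcp_pos()[2]
F=lambda:np.mean([(env.dwell(.02),env.current_ft_force())[1] for _ in range(5)],0).round(2)
print('now',F())
for dx,dy in((0,-.0007),(.0005,-.0014),(.001,-.0014)):
    env.line_to([x+dx,y+dy,z],feed=.02);print(dx,dy,F(),env.current_tcp_pos().round(4),env.current_torque().round(2))
print(env.current_t())
```

```text
now [ 1.84 -2.59  1.23]
0 -0.0007 [ 0.57 -1.83  0.86] [ 0.487  -0.224   0.1096] [-0.57 -0.27 -0.01]
0.0005 -0.0014 [ 0.1  -0.66  0.05] [ 0.4872 -0.2245  0.1093] [-0.25 -0.13  0.06]
0.001 -0.0014 [-0.3  -0.39  0.04] [ 0.4878 -0.2246  0.1094] [-0.13  0.07  0.  ]
11.4917
```

Run:
```python
from h import *
x,y=.4878,-.2253
F=lambda:np.mean([(env.dwell(.02),env.current_ft_force())[1] for _ in range(5)],0).round(2)
z=env.current_tcp_pos()[2]
env.line_to([x,y,z],feed=.02);print(F())
hit=env.line_to([x,y,.103],feed=.02,until_force=4)
print(hit,env.current_t(),F(),env.current_tcp_pos().round(4),env.current_torque().round(2))
```

```text
[ 0.06  0.35 -0.77]
True 12.0333 [-0.02  0.23  2.74] [ 0.488  -0.2252  0.1083] [ 0.19 -0.12  0.01]
```

Now the load is purely vertical: it bears on the catches. Pressing through the click to the hard stop.

Run:
```python
from h import *
x,y=.4878,-.2253
F=lambda:np.mean([(env.dwell(.02),env.current_ft_force())[1] for _ in range(5)],0).round(2)
z=env.current_tcp_pos()[2]
for zt in(.1045,.1005,.0965,.0935):
    hit=env.line_to([x,y,zt],feed=.03,until_force=20)
    print(zt,hit,F(),env.current_tcp_pos().round(4),env.current_finger_gap())
hit=env.line_to([x,y,.086],feed=.02,until_force=10)
print('end',hit,F(),env.current_tcp_pos().round(4),env.current_torque().round(2),env.current_t(),env.current_finger_gap())
```

```text
0.1045 False [0.02 1.39 5.49] [ 0.4882 -0.2254  0.1052] 0.043195897688176894
0.1005 False [0.59 1.64 1.19] [ 0.4878 -0.2251  0.1003] 0.04364203869234007
0.0965 False [  3.69  -0.86 -11.09] [ 0.4873 -0.225   0.0948] 0.04313472069886842
0.0935 False [ 1.94  0.98 -5.77] [ 0.4874 -0.2252  0.0934] 0.043402509913753114
end True [-0.91  0.19  5.43] [ 0.488  -0.2256  0.091 ] [0.05 0.15 0.07] 13.8917 0.044022043517878855
```

Run:
```python
from h import *
x,y=.4878,-.2253
F=lambda:np.mean([(env.dwell(.02),env.current_ft_force())[1] for _ in range(8)],0).round(2)
zt=.0910; zt=env.current_tcp_pos()[2]
for _ in range(12):
    f=F();print(round(zt,5),f,env.current_tcp_pos().round(4))
    if 9.2<f[2]<11: break
    zt-=np.clip((10-f[2])*.00006,-.0004,.0004)
    env.line_to([x,y,zt],feed=.02)
env.dwell(1.)
print(F(),env.current_tcp_pos().round(4),env.current_finger_gap(),env.current_grip_force(),env.current_t())
p,d=env.read_camera("scene");cv2.imwrite("pics/end.png",cv2.resize(p[115:205,305:395],(500,500),interpolation=cv2.INTER_CUBIC))
```

```text
0.091 [-1.14  0.12  6.04] [ 0.488  -0.2257  0.091 ]
0.09077 [-0.97  0.36  3.39] [ 0.4878 -0.2255  0.0911]
0.09037 [-1.83  0.49  6.58] [ 0.4878 -0.2255  0.0911]
0.09017 [-2.3   0.5   7.51] [ 0.4878 -0.2255  0.0911]
0.09002 [-2.09  0.97  7.88] [ 0.4878 -0.2255  0.0911]
0.08989 [-2.64  1.06  8.87] [ 0.4878 -0.2255  0.091 ]
0.08982 [-2.97  1.04  9.11] [ 0.4878 -0.2255  0.091 ]
0.08977 [-2.94  1.09  9.54] [ 0.4878 -0.2255  0.091 ]
[-3.15  1.17  9.28] [ 0.4878 -0.2255  0.091 ] 0.04338614558040038 45.00185410492122 17.8417
```

View pics/end.png

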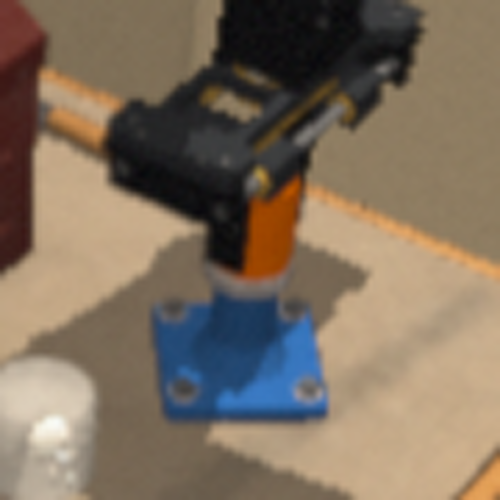

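The cap's lower edge sits on the flange at crop (255,280), with no stud or catches showing. The height holds at 91 mm as the command goes lower, so it is on the hard stop. The push is about 10 N once the −0.8 N offset is taken out.

```bash
python3 -c "
from workcell import env
print(env.close_job())"
```

```text
the job is handed in; nothing more can be done
None
```

The orange cap nearest the base is clicked onto the hub stud and home on the flange; I handed in with the fingers still gripping and pressing down at about 10 N, at about 18 s on the robot's clock, and the piston, bearing and brake pad were not touched.

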